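Set the mirror light's dimmer and hold its key half pressed

TASK

Turn the mirror light's dimmer lever until it points at the small raised marker on the rim of its round base, leaving the marker where it is. Then press the spring-loaded light key straight down with the gripper until its round top is level with the two small posts beside it (half its travel, never right to the bottom, which would reset the light), and finish the program while still holding it there. Leave the combs, hairpin box, kajal holder and dish undisturbed.

Things in the scene. Friction and masses are not known exactly. Their poses are not given: they have to be found in the camera images.
- dimmer_base: Dimmer: a round white base, 110 mm diameter, 20 mm high, fixed to the table, with a central hub (24 mm diameter, top at 32 mm). Origin: centre of its underside, on the table; its z axis is the vertical hinge axis of the lever and of the marker. Its x axis (yaw varies) is the reference of both angles. The dimmer and the light key may swap sides of the table.
- dimmer (a joint): Angle of the dimmer lever (rad) about the vertical axis of the base, -1.4 to 1.4. At 0 the lever points from the hub along the base's -x axis; positive is counter-clockwise seen from above. It turns with a light friction (about 1.3 N at the knob) and stays where it is left. It starts between -1.2 and -0.6.
- dimmer_knob (a point): Centre of the top of the lever's upright round black knob: 16 mm diameter, from 30 to 62 mm above the table, 46 mm from the hinge axis. It stands on the lever, a flat black bar 12 mm wide and 8 mm thick, 22 to 30 mm above the table, that reaches 56 mm from the axis. The point's -x axis points along the lever, from the hub outwards.
- marker (a joint): Angle of the marker (rad), same zero, axis and sign as dimmer. It starts between -0.1 and 1.0 and must be left there (very stiff).
- marker_tip (a point): Middle of the top of the marker, a small dark steel tab (22 mm radially, 12 mm wide) that sticks out of the rim of the dimmer base, its top 17 mm above the table, 68 mm from the axis (it spans 57 to 79 mm from the axis). The point's -x axis points from the hinge axis outwards to the tab. The lever is set when it points at the tab, dimmer equal to marker.
- key_base: Housing of the light key: a white square box 96 x 96 mm, 36 mm high, fixed to the table (yaw varies). Origin: centre of its underside, on the table. Two dark steel posts, 10 mm diameter, stand on two opposite corners at (36, 36) and (-36, -36) mm from the origin in its own frame; their tops are 55 mm above the table, the height of the key's top when it is half pressed.
- key_top (a point): Centre of the flat top of the light key, a round black pad of 48 mm diameter, 7 mm thick, over the centre of the housing. Its top is 65 mm above the table when free and moves straight down.
- key (a joint): How far the key is pressed (m): 0 free, 0.010 half pressed (top level with the posts), 0.020 at the bottom. Spring: about 2 N to start it moving, 6 N at half travel, 10 N at the bottom; it springs back when released.
- post_top (a point): Centre of the top of the post at (36, 36) mm in the housing's frame, 55 mm above the table.
- combs: Bystander: two plastic combs lying crossed at a flat angle, one loose piece about 125 x 65 mm, 8 mm high, between dimmer and key on the robot's side. Origin: under its centre.
- hairpin_box: Bystander: round aluminium hairpin box with a cap, 62 mm diameter, 40 mm high, loose, between dimmer and key. Origin: centre of its underside.
- kajal: Bystander: small glass kajal holder, 34 mm diameter, 68 mm high, loose, on the far left of the table. Origin: centre of its underside.
- dish: Bystander: green ceramic trinket dish, 96 mm diameter, 26 mm high, loose, on the far right. Origin: centre of its underside.
- mirror: The mirror: rectangular, 230 mm wide, leaning back on a low wooden easel about 150 mm high at the middle of the table's far side, with a sliding wooden cover half open; fixed. Origin: centre of its underside.
Things that resemble listed ones, but are neither listed nor needed, are in the scene too. What is shaped like the dimmer_base but pink is not meant. Leave any brown look-alike of the key_base alone.

How it is judged:
By the outcome, as a careful person would: the job done as asked, in the order asked, and still so for the second after the job is handed in, while the arm keeps its last pose, push and grip.
It also fails if it takes over 48 s, if anything falls off the work surface, if the arm or the gripper's body presses on something with over 40 N, if the wrist force passes 120 N, or if a joint passes its speed limit or range.

ROBOT

A 6-joint arm with a two-finger parallel gripper is mounted at the origin on the work surface. World frame = base frame: x ahead of the robot, y to its left, z up, the work surface at z = 0. Lengths are in m, angles in rad, forces in N, time in s.
With the tool pointing down it reaches from about 0.325 to 0.9 m from the base axis. Payload 6.1 kg.
Tool frame: the origin (TCP) lies midway between the tips of the shut fingers; the grasp point (between the pads) lies 19 mm behind it; x points along the fingers, z is the direction in which the jaws open and shut, and the axes are right-handed (so a half turn about x gives the same grasp; the last joint's range is limited). The gripper opens to 87 mm and grips with 3 to 60 N. Pads are 19 mm wide; open, the fingers measure 117 mm over their backs; the gripper's body (75 mm by 190 mm) begins 51 mm behind the grasp point.
Start: joints at [1.141, 0.22, 1.526, -0, 1.395, -0.126], TCP at [0.187, 0.596, 0.223] pointing down, gripper open.
Joint ranges: [-2.98, 2.98], [-0.91, 2.08], [0.09, 2.57], [-1.24, 4.39], [0.2, 2.65], [-2.68, 2.68]. Speed limits (rad/s): [2.57, 2.57, 3.01, 3.14, 3.14, 3.14].

INTERFACE

Orientations are given as a unit quaternion [x, y, z, w].
In Python, from cell import get_state, get_image, close_job, spot_in, outline_of, landmark_of gives the robot as it stands.
- The arm moves only by the tool apply_moves, never from a script. Its arguments are lists of equal length, an entry for each row: "turn": the turn, a rotation vector about the tool's x, y, z in rad, a list of three; "dp": the shift along the tool's x, y, z in mm, a list of three; "grip": the closure in counts, from 0 (fully open) to 255 (shut). A call has 1 to 10 rows; each row shifts and turns the commanded pose from where the row before left it, along the tool's axes as they then stand; what a row does not reach is not made up. A row lasts 1/12 s, in which the tool goes at most 41.7 mm and 7.16 degrees, less where a joint would pass 70% of its speed; a pose out of reach is approached as far as the arm can. A call is refused whole if a number of a shift passes 41.7 or a number of a turn 0.125, either way. A call with a gripper value outside its range is refused whole. The fingers move at their own pace and stop on an object; "force" is the grip in N (left out, the last holds). Time passes only in rows, so rows that do not move let the fingers close. It gives the time, the measured TCP pose, the force and the opening at its end, in the units of the state.
- get_state(): the state, without advancing time (a new reading comes with each control period).
- get_image(name): name is "scene" or "side" or "wrist"; returns a dict with "image" (384x512x3 uint8, blue, green, red), "fx", "fy", "cx", "cy" (pixels), "world_from_camera" (4x4, takes a point from camera to world coordinates). Camera axes: x right, y down, z forward; pixel columns grow to the right and rows downward; lengths in m; the calibration is good to about 2 mm. The wrist camera is an equidistant fisheye: a pixel r from the principal point sees the ray r / f radians off the axis. A picture is of the moment at which its call begins. There is no depth.
- close_job(): hands the job in, once; it reports no verdict.
Trained networks look in the newest picture that a camera, given by its name, has taken for a name from the list of things; names that differ only in an ending like _2 or _b are one class to them, and where a whole thing is asked for, a point or a joint stands for the part that bears it (a point fixed in the world has none). Each returns a list of dicts, best first, with "p" (0 to 1); they miss things now and then, are a little off and sometimes report something else, mostly with a low value. They report only what shows in the picture. A call takes as long as a camera call. They do not tell look-alikes from the thing itself.
- spot_in(camera, thing): "xyz" ([x, y, z] in m, in the coordinates of the camera as it stood for that picture, good to about 4 mm: the middle of the surface that is visible of it).
- outline_of(camera, thing): "region" (384x512 bool, what is visible of it).
- landmark_of(camera, thing): "xyz" ([x, y, z] in m, in the coordinates of the camera as it stood for that picture, good to about 4 mm: a listed point, or the origin of a listed thing).
The state is a dict: "t": time; "q": joint angles; "joint_velocities": joint speeds; "joint_efforts": joint torques, N m; "eef_pos": TCP position; "eef_rot": TCP orientation; "wrist_force": force on the tool from outside, world axes, zero at the start; "wrist_torque": the same for the moment, N m; "width": finger opening in m.
Only numpy, scipy, OpenCV 4.12 (cv2) and the standard library are available. Lean on these libraries where they do the work, as an engineer would, in place of code of your own. Each camera call takes 0.05 s, during which the arm holds its last target. There are 200 camera calls.

## Working session

There is one attempt and no reset: what is moved stays moved. The work goes in short steps, Python scripts to look and compute and a tool call to move; the robot and the scene stay as the last step left them, time stands still between calls to the robot, and variables do not carry over. Pictures are saved under pics/ and viewed, about 8 in all and at most 12, crops included, and the job is handed in when it is done.

Besides the shell and the picture viewer there is one more tool, called after ">>>" in YAML: its name, and indented under it one key for each argument. apply_moves: Moves the arm, as the interface text tells. Its arguments: {"type":"object","properties":{"turn":{"type":"array"},"dp":{"type":"array"},"grip":{"type":"array"},"force":{"type":"number"}},"required":["turn","dp","grip"]}

```bash
ls; mkdir -p pics
cat > h.py <<'E'
import numpy as np, cv2
from cell import *
from scipy.spatial.transform import Rotation as R
def W(im,p):
    T=np.array(im["world_from_camera"]); return T[:3,:3]@np.array(p)+T[:3,3]
def ray(im,u,v,z):
    T=np.array(im["world_from_camera"]); d=T[:3,:3]@np.array([(u-im["cx"])/im["fx"],(v-im["cy"])/im["fy"],1]); return T[:3,3]+d*(z-T[2,3])/d[2]
E
python3 - <<'E'
from h import *
s=get_state(); print(s)
ims=[]
for c in("scene","side"):
    im=get_image(c); ims.append(im["image"])
    cv2.imwrite(f"pics/{c}0.png",im["image"])
    print(c,np.round(im["world_from_camera"],3).tolist(),im["fx"])
    for n in("dimmer_base","dimmer_knob","marker_tip","key_base","key_top","post_top"):
        for r in landmark_of(c,n)[:3]: print(n,round(r["p"],2),np.round(W(im,r["xyz"]),4))
E
```

```text
pics
{'t': 0.0, 'q': array([ 1.14093356e+00,  2.21234535e-01,  1.52760761e+00, -1.37173023e-05,
        1.39469464e+00, -1.26086716e-01]), 'joint_velocities': array([-2.03493399e-04,  6.83018903e-04, -1.33260388e-04,  3.14886904e-05,
       -8.50426797e-04,  1.00445332e-03]), 'joint_efforts': array([-1.79380302e-03, -4.94617295e+01, -3.87367630e+01,  6.97145308e-02,
        5.73842798e-02, -1.83622014e-04]), 'eef_pos': array([0.18669349, 0.59581616, 0.2214339 ]), 'eef_rot': array([-0.41892991,  0.57049358,  0.41825356,  0.56929673]), 'wrist_force': array([ 0.08818818,  1.38695583, -0.0330691 ]), 'wrist_torque': array([-0.02655852, -0.03015921,  0.01051853]), 'width': 0.08679301124660879}
scene [[0.632, 0.603, -0.487, 1.166], [0.775, -0.504, 0.382, -0.463], [-0.014, -0.618, -0.786, 1.035], [0.0, 0.0, 0.0, 1.0]] 476.6167322023334
dimmer_base 0.55 [ 0.5113 -0.2142 -0.006 ]
dimmer_base 0.15 [0.6297 0.0204 0.0012]
dimmer_knob 0.67 [ 0.2721 -0.2314  0.0593]
marker_tip 0.7 [ 0.2502 -0.2362  0.0156]
marker_tip 0.67 [ 0.4496 -0.2505  0.0152]
key_base 0.85 [0.3987 0.1957 0.0013]
key_base 0.72 [ 0.5474  0.2139 -0.0035]
key_top 0.73 [0.3995 0.1929 0.0661]
key_top 0.52 [0.554  0.2118 0.0679]
post_top 0.76 [0.5813 0.2515 0.0537]
post_top 0.59 [0.4176 0.2398 0.0564]
side [[-0.917, -0.213, 0.337, 0.33], [-0.398, 0.525, -0.752, 0.535], [-0.016, -0.824, -0.567, 0.508], [0.0, 0.0, 0.0, 1.0]] 349.83677287997256
dimmer_base 0.79 [ 0.5142 -0.2173  0.0053]
dimmer_base 0.57 [ 0.322  -0.2201  0.0017]
dimmer_base 0.38 [0.583  0.2476 0.0548]
dimmer_knob 0.73 [ 0.4803 -0.19    0.0612]
dimmer_knob 0.6 [ 0.2779 -0.2298  0.064 ]
marker_tip 0.76 [ 0.4547 -0.2456  0.0206]
marker_tip 0.67 [ 0.256  -0.2387  0.0208]
key_base 0.88 [ 0.5493  0.211  -0.0034]
key_base 0.77 [0.3958 0.1987 0.001 ]
key_top 0.93 [0.5513 0.2129 0.0612]
key_top 0.79 [0.4004 0.1974 0.0656]
post_top 0.63 [0.58   0.2492 0.054 ]
post_top 0.56 [0.412  0.2394 0.055 ]
```

View pics/scene0.png

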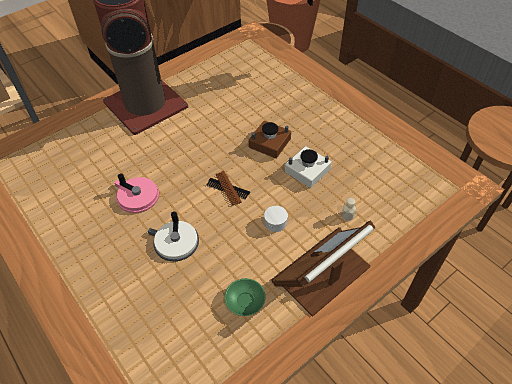

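View pics/side0.png

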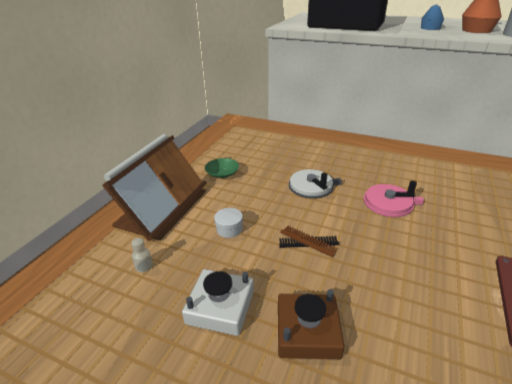

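The white dimmer is at scene (175,240), with its knob at (175,217) and marker at (153,232). The white key is at (308,165). The pink and brown ones are decoys. Next I'll work out the travel to a point above the dimmer.

Run:
```python
from h import *
s=get_state(); M=R.from_quat(s["eef_rot"]).as_matrix(); print(M.round(3))
yaw=np.degrees(np.arctan2(M[1,2],M[0,2])); print("z yaw",yaw)
t=np.array([.49,-.2,.20]); d=t-s["eef_pos"]; print(d,(M.T@d*1000).round())
for th in (142,208):
  for y in(th+90,th-90): print(th,y,"q6-ish change rel q1", (y-yaw+180)%360-180)
print(np.degrees(np.arctan2(-.2,.49))-np.degrees(1.141))
```

```text
[[ 0.    -0.954  0.299]
 [ 0.     0.299  0.954]
 [-1.    -0.     0.   ]]
z yaw 72.59342605049703
[ 0.30304369 -0.79637481 -0.0225525 ] [  23. -527. -669.]
142 232 q6-ish change rel q1 159.40657394950296
142 52 q6-ish change rel q1 -20.593426050497044
208 298 q6-ish change rel q1 -134.59342605049704
208 118 q6-ish change rel q1 45.406573949502956
-87.57796295648433
```

>>> apply_moves:
  turn:
    - [0,0,0]
    - [0,0,0]
    - [0,0,0]
    - [0,0,0]
    - [0,0,0]
    - [0,0,0]
    - [0,0,0]
    - [0,0,0]
    - [0,0,0]
    - [0,0,0]
  dp:
    - [0,-30,-20]
    - [0,-30,-20]
    - [0,-30,-20]
    - [0,-30,-20]
    - [0,-30,-20]
    - [0,-30,-20]
    - [0,-21,-27]
    - [0,-21,-27]
    - [0,-21,-27]
    - [0,-21,-27]
  grip: [0,0,0,0,0,0,0,0,0,0]

```text
t: 1.53
eef_pos: [0.3711, 0.2983, 0.2227]
eef_rot: [-0.419, 0.57, 0.419, 0.57]
wrist_force: [0.7, -1.1, -0.8]
width: 0.0873
```

>>> apply_moves:
  turn:
    - [0,0,0]
    - [0,0,0]
    - [0,0,0]
    - [0,0,0]
    - [0,0,0]
    - [0,0,0]
    - [0,0,0]
    - [0,0,0]
    - [0,0,0]
    - [0,0,0]
  dp:
    - [2,-18,-30]
    - [2,-18,-30]
    - [2,-18,-30]
    - [2,-18,-30]
    - [2,-18,-30]
    - [2,-18,-30]
    - [2,-18,-30]
    - [2,-18,-30]
    - [2,-18,-30]
    - [2,-18,-30]
  grip: [0,0,0,0,0,0,0,0,0,0]

```text
t: 2.37
eef_pos: [0.4529, -0.0421, 0.2028]
eef_rot: [-0.419, 0.57, 0.418, 0.57]
wrist_force: [0.0, 0.2, 0.4]
width: 0.0872
```

>>> apply_moves:
  turn:
    - [-0.1,0,0]
    - [-0.1,0,0]
    - [-0.05,0,0]
    - [0,0,0]
    - [0,0,0]
    - [0,0,0]
  dp:
    - [0,-10,-28]
    - [0,-10,-28]
    - [0,-10,-28]
    - [0,-10,-28]
    - [0,0,0]
    - [0,0,0]
  grip: [0,0,0,0,0,0]

```text
t: 2.87
eef_pos: [0.4735, -0.158, 0.2025]
eef_rot: [-0.485, 0.514, 0.486, 0.514]
wrist_force: [-0.3, 1.4, 0.0]
width: 0.0868
```

Run:
```python
from h import *
s=get_state(); print(s["t"],s["eef_pos"],s["q"].round(2)); M=R.from_quat(s["eef_rot"]).as_matrix(); print(M.round(3))
im=get_image("wrist"); cv2.imwrite("pics/w1.png",cv2.resize(im["image"],None,fx=1.5,fy=1.5)); print(im["fx"],im["cx"],im["cy"],np.round(im["world_from_camera"],3).tolist())
for n in("dimmer_base","dimmer_knob","marker_tip"):
    for r in landmark_of("wrist",n)[:2]: print(n,round(r["p"],2),np.round(W(im,r["xyz"]),4))
```

```text
2.8667 [ 0.47348538 -0.15800786  0.20246935] [-0.48 -0.07  1.87  0.    1.34 -1.99]
[[-0.    -0.998  0.057]
 [ 0.     0.057  0.998]
 [-1.     0.     0.   ]]
297.3186396354542 254.53514472113028 187.98747497925694 [[0.057, 0.951, 0.303, 0.39], [0.998, -0.055, -0.016, -0.153], [0.002, 0.303, -0.953, 0.364], [0.0, 0.0, 0.0, 1.0]]
dimmer_base 0.93 [ 0.3175 -0.2126  0.0014]
dimmer_base 0.69 [ 5.098e-01 -2.178e-01 -4.000e-04]
dimmer_knob 0.84 [ 0.4786 -0.1908  0.058 ]
marker_tip 0.56 [ 0.4535 -0.2469  0.0198]
```

View pics/w1.png

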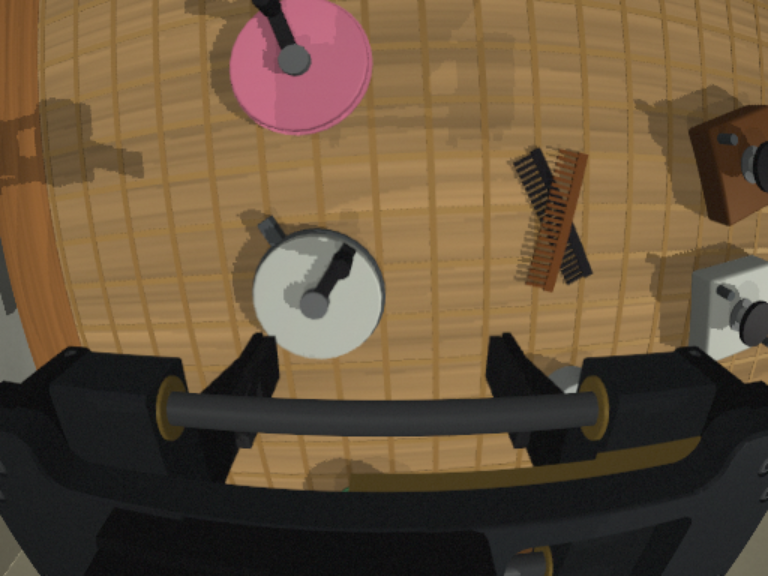

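The wrist view (shown at 1.5x) has the hub at (315,303), the knob at about (347,252) and the marker tab at about (272,230). I'll convert these pixels and segment more finely.

```bash
cat >> h.py <<'E'
def fray(im,u,v,z):
    T=np.array(im["world_from_camera"]); a=np.array([u-im["cx"],v-im["cy"]])/im["fx"]; r=np.hypot(*a)
    d=T[:3,:3]@np.array([*(np.sin(r)*a/r),np.cos(r)]); return T[:3,3]+d*(z-T[2,3])/d[2]
def fproj(im,P):
    T=np.array(im["world_from_camera"]); p=T[:3,:3].T@(np.array(P)-T[:3,3]); n=np.hypot(p[0],p[1]); r=np.arctan2(n,p[2])
    return np.array([im["cx"],im["cy"]])+im["fx"]*r*p[:2]/n
E
python3 - <<'E'
from h import *
im=get_image("wrist"); I=im["image"]
for n,u,v,z in(("hub",315,303,.032),("tab",272,231,.017)): print(n,fray(im,u/1.5,v/1.5,z))
# white disc top: fit circle of world points
hsv=cv2.cvtColor(I,cv2.COLOR_BGR2HSV)
m=((hsv[...,1]<40)&(hsv[...,2]>140)).astype(np.uint8); m[:, :150]=0; m[:,270:]=0; m[:140]=0; m[245:]=0
c=max(cv2.findContours(m,0,1)[0],key=cv2.contourArea); h=cv2.convexHull(c)[:,0]
P=np.array([fray(im,*p,.02)[:2] for p in h]); (x,y),r=cv2.minEnclosingCircle((P*1000).astype(np.float32)); print("disc",x,y,r)
for n in("marker_tip","dimmer_knob"):
  for o in outline_of("wrist",n)[:2]:
    g=o["region"]; v,u=np.nonzero(g); print(n,o["p"],len(u),u.mean()*1.5,v.mean()*1.5,fray(im,u.mean(),v.mean(),.017))
cv2.imwrite("pics/w2.png",cv2.resize(I[130:250,150:280],None,fx=5,fy=5,interpolation=cv2.INTER_CUBIC))
E
```

```text
hub [ 0.50972134 -0.21013175  0.032     ]
tab [ 0.45191668 -0.24223778  0.017     ]
disc 511.4857482910156 -214.0323028564453 53.83127975463867
marker_tip 0.73 382 296.4267015706806 236.6740837696335 [ 0.45796629 -0.22250623  0.017     ]
marker_tip 0.71 248 349.4032258064516 82.69959677419355 [ 0.33957214 -0.17228535  0.017     ]
dimmer_knob 0.67 428 273.2733644859813 19.973130841121495 [ 0.2815515  -0.22910196  0.017     ]
dimmer_knob 0.57 376 333.49867021276594 269.2659574468085 [ 0.4868226 -0.1947012  0.017    ]
```

View pics/w2.png

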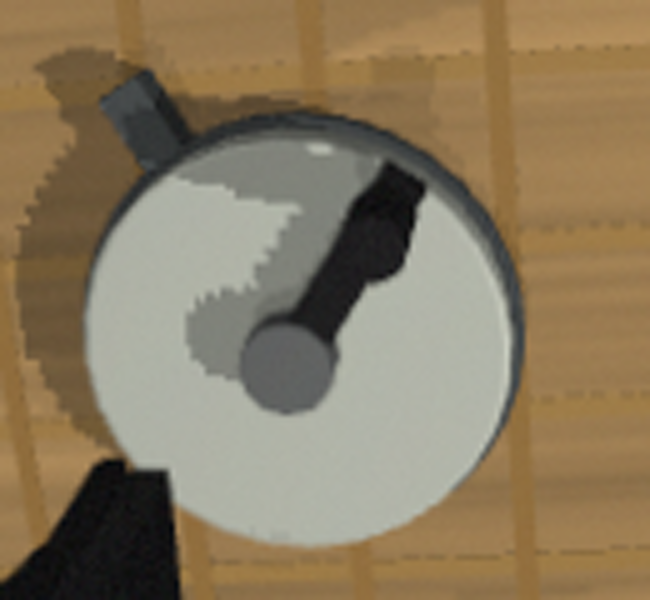

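>>> apply_moves:
  turn:
    - [0,0,0]
    - [0,0,0]
    - [0,0,0]
    - [0,0,0]
    - [0,0,0]
    - [0,0,0]
    - [0,0,0]
    - [0,0,0]
    - [0,0,0]
  dp:
    - [0,-2,-9]
    - [10,-2,-8]
    - [20,-2,-8]
    - [25,-1,-8]
    - [25,0,0]
    - [25,0,0]
    - [25,0,0]
    - [20,0,0]
    - [14,0,0]
  grip: [0,0,0,0,0,0,0,0,0]
  force: 5

```text
t: 3.97
eef_pos: [0.4771, -0.19, 0.0353]
eef_rot: [-0.485, 0.514, 0.487, 0.513]
wrist_force: [-0.8, 0.7, -0.2]
width: 0.0872
```

>>> apply_moves:
  turn:
    - [0,0,0]
    - [0,0,0]
    - [0,0,0]
    - [0,0,0]
    - [0,0,0]
    - [0,0,0]
    - [0,0,0]
    - [0,0,0]
    - [0,0,0]
    - [0,0,0]
  dp:
    - [0,0,0]
    - [0,0,0]
    - [0,0,0]
    - [0,0,0]
    - [0,0,0]
    - [0,0,0]
    - [0,0,0]
    - [0,0,0]
    - [0,0,0]
    - [0,0,0]
  grip: [120,255,255,255,255,255,255,255,255,255]
  force: 5

```text
t: 4.8
eef_pos: [0.4788, -0.1901, 0.0387]
eef_rot: [-0.486, 0.513, 0.486, 0.513]
wrist_force: [-0.1, -0.5, -0.3]
width: 0.0282
```

Run:
```python
from h import *
s=get_state(); print(s["t"],s["eef_pos"],s["wrist_force"],s["width"])
im=get_image("wrist"); I=im["image"]
cv2.imwrite("pics/w3.png",cv2.resize(I[60:300,90:400],None,fx=2.4,fy=2.4,interpolation=cv2.INTER_CUBIC))
for n in("dimmer_base","dimmer_knob","marker_tip"):
    for r in landmark_of("wrist",n)[:2]: print(n,round(r["p"],2),np.round(W(im,r["xyz"]),4))
```

```text
4.8 [ 0.47878581 -0.190144    0.03866156] [-0.10265406 -0.53166893 -0.31499124] 0.028176992872606582
dimmer_base 0.83 [ 0.5121 -0.2159 -0.0031]
dimmer_knob 0.63 [ 0.4732 -0.1908  0.0582]
marker_tip 0.85 [ 0.4557 -0.249   0.0162]
```

View pics/w3.png

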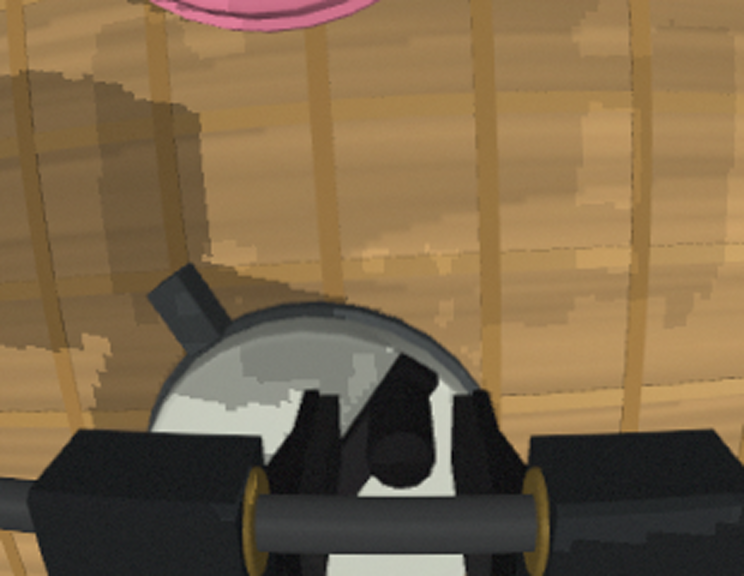

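Knob (crop at (402,460)) sits between the fingers; finishing the close.

>>> apply_moves:
  turn:
    - [0,0,0]
    - [0,0,0]
    - [0,0,0]
    - [0,0,0]
    - [0,0,0]
    - [0,0,0]
  dp:
    - [0,3,0]
    - [0,0,0]
    - [0,0,0]
    - [0,0,0]
    - [0,0,0]
    - [0,0,0]
  grip: [255,255,255,255,255,255]
  force: 5

```text
t: 5.5
eef_pos: [0.4767, -0.1906, 0.0388]
eef_rot: [-0.487, 0.513, 0.485, 0.514]
wrist_force: [4.7, -1.9, -3.0]
width: 0.0157
```

>>> apply_moves:
  turn:
    - [0,0,0]
    - [0,0,0]
    - [0,0,0]
    - [0,0,0]
    - [0,0,0]
    - [0,0,0]
    - [0,0,0]
    - [0,0,0]
    - [0,0,0]
  dp:
    - [0,3.7,-3.7]
    - [0,3,-7.5]
    - [0,1.7,-7.8]
    - [0,0.2,-8]
    - [0,-1.2,-8]
    - [0,-2.5,-7.6]
    - [0,-3.2,-6.1]
    - [0,0,0]
    - [0,0,0]
  grip: [255,255,255,255,255,255,255,255,255]

```text
t: 6.25
eef_pos: [0.4712, -0.2398, 0.0382]
eef_rot: [-0.486, 0.514, 0.486, 0.513]
wrist_force: [-2.3, -4.3, -1.6]
width: 0.0158
```

Run:
```python
from h import *
s=get_state(); print(s["t"],s["eef_pos"],s["wrist_force"],s["width"])
im=get_image("wrist"); I=im["image"]
cv2.imwrite("pics/w4.png",cv2.resize(I[100:300,120:370],None,fx=3,fy=3,interpolation=cv2.INTER_CUBIC))
for n in("dimmer_base","dimmer_knob","marker_tip"):
    for r in landmark_of("wrist",n)[:2]: print(n,round(r["p"],2),np.round(W(im,r["xyz"]),4))
```

```text
6.25 [ 0.47122339 -0.2398453   0.03821087] [-2.3051403  -4.33170876 -1.57263021] 0.01577157484698886
dimmer_knob 0.64 [ 0.4761 -0.2422  0.0582]
marker_tip 0.63 [ 0.4563 -0.2476  0.0171]
```

View pics/w4.png

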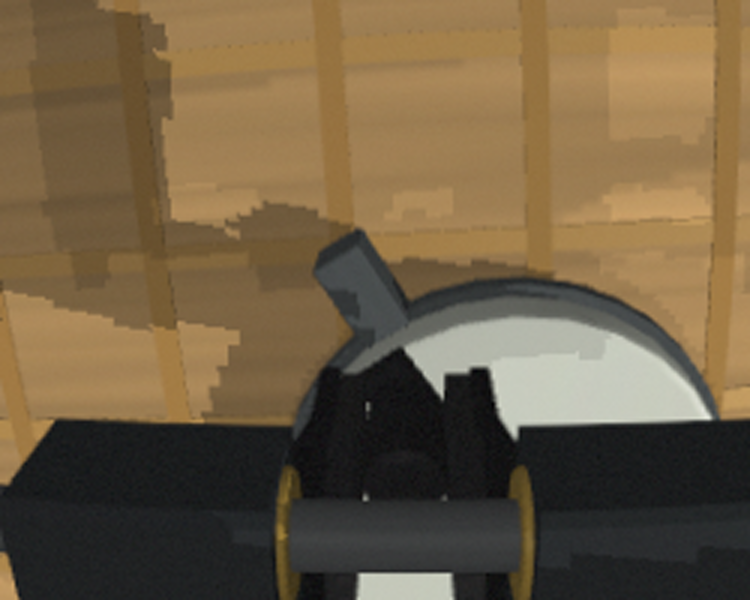

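>>> apply_moves:
  turn:
    - [0,0,0]
    - [0,0,0]
    - [0,0,0]
    - [0,0,0]
    - [0,0,0]
  dp:
    - [0,0,0]
    - [0,0,0]
    - [0,0,0]
    - [0,0,0]
    - [0,0,0]
  grip: [100,60,60,60,60]

```text
t: 6.87
eef_pos: [0.4717, -0.2383, 0.0387]
eef_rot: [-0.487, 0.513, 0.486, 0.513]
wrist_force: [-0.2, 0.5, -0.5]
width: 0.0412
```

>>> apply_moves:
  turn:
    - [0,0,0]
    - [0,0,0]
    - [0,0,0]
    - [0,0,0]
    - [0,0,0]
    - [0,0,0]
    - [0,0,0]
    - [0,0,0]
  dp:
    - [-20,0,0]
    - [-30,0,0]
    - [-30,0,0]
    - [-30,-6,8]
    - [-30,-6,8]
    - [-20,-6,8]
    - [0,0,0]
    - [0,0,0]
  grip: [60,60,60,0,0,0,0,0]

```text
t: 7.53
eef_pos: [0.4918, -0.2156, 0.2002]
eef_rot: [-0.488, 0.513, 0.485, 0.513]
wrist_force: [-0.6, 0.4, 0.0]
width: 0.0852
```

Run:
```python
from h import *
s=get_state(); print(s["t"],s["eef_pos"],s["wrist_force"],s["width"])
im=get_image("wrist"); I=im["image"]; np.save("w5.npy",I)
c=fproj(im,[.505,-.218,.02]); print(c); u,v=int(c[0])-60,int(c[1])-75; print(u,v)
cv2.imwrite("pics/w5.png",cv2.resize(I[v:v+120,u:u+120],None,fx=5,fy=5,interpolation=cv2.INTER_CUBIC))
for n in("dimmer_base","dimmer_knob","marker_tip"):
    for r in landmark_of("wrist",n)[:2]: print(n,round(r["p"],2),np.round(W(im,r["xyz"]),4))
```

```text
7.5333 [ 0.49183738 -0.21559956  0.20018054] [-0.57101282  0.42649671  0.04102345] 0.08524620692457564
[252.56742414 178.3581924 ]
192 103
dimmer_base 0.78 [ 0.5115 -0.2166 -0.001 ]
dimmer_base 0.7 [ 0.316  -0.2113  0.0037]
dimmer_knob 0.63 [ 0.4744 -0.2436  0.0577]
marker_tip 0.6 [ 0.453  -0.2448  0.0199]
marker_tip 0.19 [ 0.5099 -0.2182 -0.0013]
```

View pics/w5.png

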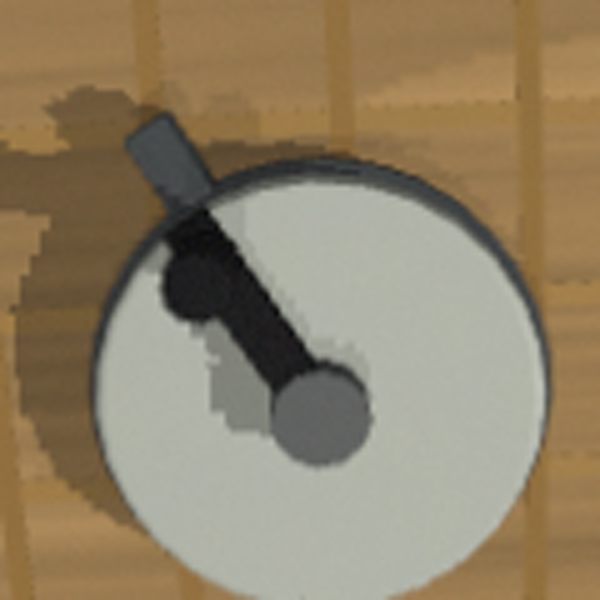

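The hub is at crop (321,415). The knob is at (195,290) and the tab at about (170,160). They look nearly aligned, so I'll fit the geometric model to get angles.

```bash
cat > fit.py <<'E'
from h import *
from scipy.optimize import minimize
im=get_image("wrist"); I=np.load("w5.npy") if 0 else im["image"]
u0,v0,S=192,103,5
C=cv2.resize(I[v0:v0+120,u0:u0+120],None,fx=S,fy=S,interpolation=cv2.INTER_CUBIC).astype(int)
b,g,r=C[...,0],C[...,1],C[...,2]; V=C.max(2)
def px(P): return np.array([(fproj(im,p)-[u0,v0]+.5)*S-.5 for p in P])
def hull(m,P): cv2.fillConvexPoly(m,cv2.convexHull(np.round(px(P)).astype(np.int32)),1)
def box(c,a,r0,r1,w,z0,z1):
    d=np.array([np.cos(a),np.sin(a)]); n=np.array([-d[1],d[0]])
    return [[*(c+d*q+n*s*w/2),z] for q in(r0,r1) for s in(-1,1) for z in(z0,z1)]
def cyl(c,R_,z0,z1): return [[*(c+R_*np.array([np.cos(t),np.sin(t)])),z] for t in np.linspace(0,6.28,24) for z in(z0,z1)]
def iou(a,b): return (a&b).sum()/max(1,(a|b).sum())
black=(V<45).astype(np.uint8)
black=(cv2.connectedComponents(black)[1]==np.bincount(cv2.connectedComponents(black)[1].ravel())[1:].argmax()+1).astype(np.uint8)
tabm=((b>=r)&(V>50)&(V<110)).astype(np.uint8)
sel=np.zeros_like(tabm); sel[95:215,110:225]=1; tabm&=sel
hub=(V>80)&(V<120)&(abs(r-b)<12); hs=np.zeros_like(hub); hs[365:470,268:375]=1; hub=hub&hs
v,u=np.nonzero(hub); hc=np.array([u.mean(),v.mean()]); c=fray(im,(hc[0]+.5)/S-.5+u0,(hc[1]+.5)/S-.5+v0,.032)[:2]; print("hub",hc,c)
def lev(c,a):
    m=np.zeros(V.shape,np.uint8); hull(m,box(c,a,0,.056,.012,.022,.03)); hull(m,cyl(c+.046*np.array([np.cos(a),np.sin(a)]),.008,.03,.062))
    k=np.zeros_like(m); hull(k,cyl(c,.012,.02,.032)); return m&(1-k)
def tab(c,a,z0=.005):
    m=np.zeros(V.shape,np.uint8); hull(m,box(c,a,.057,.079,.012,z0,.017)); return m
hb=np.zeros_like(black); hull(hb,cyl(c,.013,.02,.032)); black&=1-hb
A=np.radians(np.arange(198,220,.5))
for dx in(-.002,0,.002):
  for dy in (-.002,0,.002):
    cc=c+[dx,dy]; L=[iou(black,lev(cc,a)) for a in A]; T=[iou(tabm,tab(cc,a)) for a in A]
    print(dx,dy,"lever",np.degrees(A[np.argmax(L)]),round(max(L),3),"tab",np.degrees(A[np.argmax(T)]),round(max(T),3))
a1=A[np.argmax([iou(black,lev(c,a)) for a in A])];a2=A[np.argmax([iou(tabm,tab(c,a)) for a in A])]
O=C.clip(0,255).astype(np.uint8)
for m,col in((black,(0,255,255)),(lev(c,a1),(0,0,255)),(tabm,(0,255,255)),(tab(c,a2),(0,0,255)),(tab(c,a1),(0,255,0))):
    cv2.drawContours(O,cv2.findContours(m,0,1)[0],-1,col,1)
cv2.imwrite("pics/fit.png",O)
E
python3 fit.py
```

```text
hub [317.52075866 431.90725806] [ 0.51015802 -0.21443457]
-0.002 -0.002 lever 213.0 0.716 tab 209.5 0.579
-0.002 0 lever 215.0 0.761 tab 211.0 0.621
-0.002 0.002 lever 217.0 0.754 tab 211.5 0.657
0 -0.002 lever 211.0 0.785 tab 208.5 0.654
0 0 lever 212.0 0.806 tab 209.5 0.679
0 0.002 lever 215.0 0.781 tab 211.5 0.697
0.002 -0.002 lever 209.0 0.813 tab 208.0 0.695
0.002 0 lever 211.0 0.801 tab 209.0 0.717
0.002 0.002 lever 214.0 0.764 tab 209.5 0.719
```

View pics/fit.png

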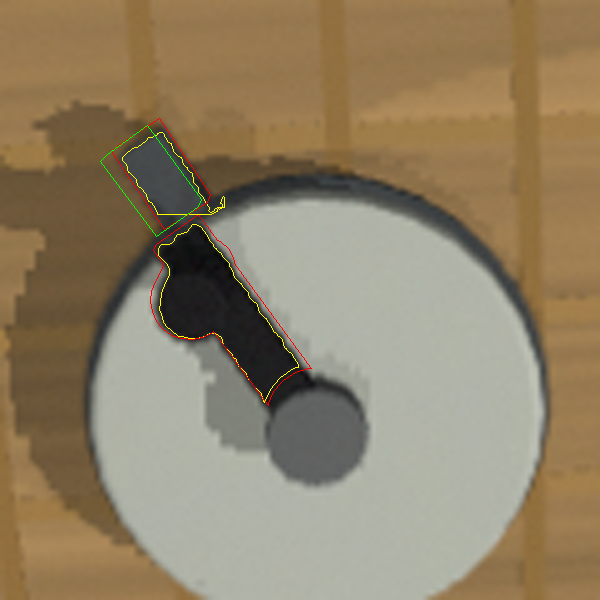

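```bash
python3 - <<'E'
s=open("fit.py").read()
s=s.replace("hs[365:470,268:375]=1","hs[375:500,258:378]=1").replace("V<45","V<62").replace("sel[95:215,110:225]=1","sel[110:225,105:225]=1").replace("(V>50)&(V<110)","(V>45)&(V<125)")
i=s.index("A=np.radians")
s=s[:i]+'''
from scipy.optimize import minimize
tb=np.zeros_like(tabm); hull(tb,cyl(c,.0565,.0,.02)); tabm&=1-tb
def f(p,full=False):
    a=lev(p[:2]/1e3,p[2]/57.3); t=tab(p[:2]/1e3,p[3]/57.3)
    d=np.zeros_like(tabm); hull(d,cyl(c,.0565,.0,.02)); t&=1-d
    k=np.zeros_like(tabm); hull(k,cyl(p[:2]/1e3,.012,.032,.0321))
    w=[iou(black,a),iou(tabm,t),iou(hub.astype(np.uint8),k)]
    return w if full else -sum(w)
for d0 in ((211,209),(208,208),(208,211)):
    p=minimize(f,[*c*1e3,*d0],method="Nelder-Mead",options=dict(initial_simplex=np.array([[*c*1e3,*d0]]+[[*(c*1e3+[(i==0)*3,(i==1)*3])]+[d0[0]+(i==2)*4,d0[1]-(i==3)*4] for i in range(4)]),xatol=.02)).x
    print(p.round(2),np.round(f(p,1),3))
O=C.clip(0,255).astype(np.uint8)
for m,col in((black,(0,255,255)),(tabm,(0,255,255)),(lev(p[:2]/1e3,p[2]/57.3),(0,0,255)),(tab(p[:2]/1e3,p[3]/57.3),(0,0,255))):
    cv2.drawContours(O,cv2.findContours(m,0,1)[0],-1,col,1)
cv2.imwrite("pics/fit2.png",O[80:520,60:400])
'''
open("fit2.py","w").write(s)
E
python3 fit2.py
```

```text
hub [316.54993983 435.32664795] [ 0.51108458 -0.21479563]
[ 512.32 -214.73  211.59  208.89] [0.634 0.818 0.843]
[ 512.09 -214.94  210.61  208.57] [0.644 0.806 0.848]
[ 511.81 -214.98  210.51  208.45] [0.649 0.801 0.85 ]
```

View pics/fit2.png

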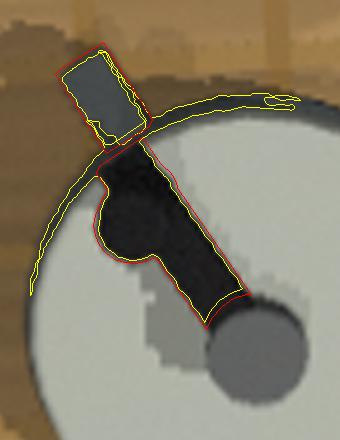

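Run:
```python
from h import *
s=get_state(); M=R.from_quat(s["eef_rot"]).as_matrix(); print(s["t"],s["eef_pos"],M.round(3)); print(M.T@(np.array([.4716,-.2367,.0385])-s["eef_pos"])*1e3)
```

```text
7.8333 [ 0.48974039 -0.21533383  0.19698783] [[-0.002 -0.999  0.054]
 [ 0.001  0.054  0.999]
 [-1.     0.002  0.001]]
[158.49920258  16.57440616 -22.52265259]
```

>>> apply_moves:
  turn:
    - [0,0,0]
    - [0,0,0]
    - [0,0,0]
    - [0,0,0]
    - [0,0,0]
    - [0,0,0]
    - [0,0,0]
    - [0,0,0]
    - [0,0,0]
  dp:
    - [20,6,-7.5]
    - [30,6,-7.5]
    - [30,5.5,-7.5]
    - [30,0,0]
    - [25,0,0]
    - [15,0,0]
    - [9,0,0]
    - [0,0,0]
    - [0,0,0]
  grip: [0,0,0,0,0,0,0,100,150]

```text
t: 8.58
eef_pos: [0.4718, -0.2371, 0.0394]
eef_rot: [-0.486, 0.513, 0.487, 0.513]
wrist_force: [0.2, 0.3, 0.4]
width: 0.0802
```

>>> apply_moves:
  turn:
    - [0,0,0]
    - [0,0,0]
    - [0,0,0]
    - [0,0,0]
    - [0,0,0]
    - [0,0,0]
    - [0,0,0]
    - [0,0,0]
    - [0,0,0]
    - [0,0,0]
  dp:
    - [0,0,0]
    - [0,0,0]
    - [0,0,0]
    - [0,0,0]
    - [0,0,0]
    - [0,0,0]
    - [0,0,0]
    - [0,0,0]
    - [0,0,0]
    - [0,0,0]
  grip: [255,255,255,255,255,255,255,255,255,255]
  force: 8

```text
t: 9.42
eef_pos: [0.4714, -0.2376, 0.0395]
eef_rot: [-0.486, 0.514, 0.487, 0.513]
wrist_force: [-1.7, -2.7, -0.7]
width: 0.0155
```

>>> apply_moves:
  turn:
    - [0,0,0]
    - [0,0,0]
    - [0,0,0]
    - [0,0,0]
  dp:
    - [0,0,0]
    - [0,0,0]
    - [0,0,0]
    - [0,0,0]
  grip: [255,255,255,255]

```text
t: 9.75
eef_pos: [0.4715, -0.2376, 0.0395]
eef_rot: [-0.486, 0.514, 0.486, 0.513]
wrist_force: [-3.3, -4.9, 0.4]
width: 0.0154
```

>>> apply_moves:
  turn:
    - [0,0,0]
    - [0,0,0]
    - [0,0,0]
    - [0,0,0]
  dp:
    - [0,0,1]
    - [0,0,0]
    - [0,0,0]
    - [0,0,0]
  grip: [255,255,255,255]

```text
t: 10.08
eef_pos: [0.4712, -0.237, 0.0395]
eef_rot: [-0.486, 0.514, 0.486, 0.513]
wrist_force: [-4.5, -5.6, 2.1]
width: 0.0157
```

>>> apply_moves:
  turn:
    - [0,0,0]
    - [0,0,0]
    - [0,0,0]
    - [0,0,0]
    - [0,0,0]
  dp:
    - [0,0,0]
    - [0,0,0]
    - [0,0,0]
    - [0,0,0]
    - [0,0,0]
  grip: [100,60,60,60,60]

```text
t: 10.5
eef_pos: [0.4722, -0.2358, 0.0395]
eef_rot: [-0.486, 0.513, 0.486, 0.513]
wrist_force: [-0.2, -0.5, 0.1]
width: 0.0412
```

>>> apply_moves:
  turn:
    - [0,0,0]
    - [0,0,0]
    - [0,0,0]
    - [0,0,0]
    - [0,0,0]
    - [0,0,0]
    - [0,0,0]
    - [0,0,0]
    - [0,0,0]
    - [0,0,0]
  dp:
    - [-20,0,0]
    - [-30,0,0]
    - [-30,0,0]
    - [-30,-6,7]
    - [-30,-6,7]
    - [-20,-6,8]
    - [0,0,0]
    - [0,0,0]
    - [0,0,0]
    - [0,0,0]
  grip: [60,60,60,0,0,0,0,0,0,0]

```text
t: 11.33
eef_pos: [0.4901, -0.2146, 0.1977]
eef_rot: [-0.485, 0.514, 0.487, 0.513]
wrist_force: [1.4, 0.1, -0.7]
width: 0.0872
```

```bash
python3 -c "
from h import *
get_image('wrist');print(get_state()['eef_pos'])"; python3 fit2.py
```

```text
[ 0.49008546 -0.21466929  0.19764718]
hub [313.95569706 432.49884839] [ 0.51110073 -0.21479401]
[ 511.85 -214.39  207.9   208.62] [0.623 0.801 0.84 ]
[ 511.59 -214.96  207.23  208.18] [0.632 0.781 0.852]
[ 512.08 -214.65  207.43  209.26] [0.621 0.803 0.843]
```

View pics/fit2.png

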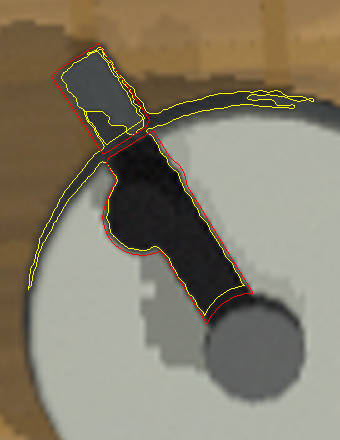

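Run:
```python
s=open("fit2.py").read(); i=s.index("for d0 in")
s=s[:i]+'''
for th in (40,50,62,75):
  bm=(V<th).astype(np.uint8); k=np.zeros_like(bm); hull(k,cyl(np.array([.5118,-.2147]),.054,.02,.0201)); bm&=k; bm&=1-hb
  n,l,st,_=cv2.connectedComponentsWithStats(bm); bm=(l==1+st[1:,4].argmax()).astype(np.uint8)
  for y in (-.2155,-.2147,-.214):
    cc=np.array([.5118,y]); A=np.radians(np.arange(203,214,.25))
    L=[iou(bm,lev(cc,a)&k) for a in A]; T=[iou(tabm,tab(cc,a)&(1-tb)) for a in A]
    w=lambda Q:np.degrees(A[np.array(Q)>max(Q)-.02].mean())
    print(th,y,w(L).round(2),round(max(L),3),w(T).round(2),round(max(T),3))
'''
exec(s)
```

```text
hub [314.48059299 431.88760108] [ 0.51114358 -0.21478067]
40 -0.2155 206.38 0.819 208.12 0.791
40 -0.2147 207.38 0.812 208.75 0.806
40 -0.214 208.25 0.805 209.25 0.816
50 -0.2155 206.5 0.846 208.12 0.791
50 -0.2147 207.62 0.838 208.75 0.806
50 -0.214 208.37 0.832 209.25 0.816
62 -0.2155 206.63 0.872 208.12 0.791
62 -0.2147 207.62 0.862 208.75 0.806
62 -0.214 208.62 0.855 209.25 0.816
75 -0.2155 206.63 0.897 208.12 0.791
75 -0.2147 207.62 0.885 208.75 0.806
75 -0.214 208.88 0.877 209.25 0.816
```

Lever ≈207.6° against tab ≈208.7°, about 1° apart, which is within the measurement noise. Next is the key.

>>> apply_moves:
  turn:
    - [0,0,0]
    - [0,0,0]
    - [0,0,0]
    - [0,0,0]
    - [0,0,0]
    - [0,0,0]
    - [0,0,0]
    - [0,0,0]
    - [0,0,0]
    - [0,0,0]
  dp:
    - [0,-3,15]
    - [0,-3,30]
    - [0,-3,35]
    - [0,-3,35]
    - [0,-3,35]
    - [0,-3,35]
    - [0,-3,35]
    - [0,-3,35]
    - [0,-3,35]
    - [0,-3,35]
  grip: [255,255,255,255,255,255,255,255,255,255]
  force: 20

```text
t: 12.32
eef_pos: [0.5383, 0.1094, 0.1989]
eef_rot: [-0.486, 0.514, 0.486, 0.513]
wrist_force: [-0.3, 0.3, -0.0]
width: 0.0285
```

>>> apply_moves:
  turn:
    - [0,0,0]
    - [0,0,0]
    - [0,0,0]
    - [0,0,0]
    - [0,0,0]
    - [0,0,0]
    - [0,0,0]
    - [0,0,0]
  dp:
    - [0,-3,35]
    - [0,-3,30]
    - [5,-2,20]
    - [10,0,15]
    - [10,0,5]
    - [10,0,0]
    - [0,0,0]
    - [0,0,0]
  grip: [255,255,255,255,255,255,255,255]

```text
t: 12.98
eef_pos: [0.5513, 0.2107, 0.1628]
eef_rot: [-0.486, 0.515, 0.486, 0.512]
wrist_force: [0.1, -0.1, 0.3]
width: 0.0005
```

Run:
```python
from h import *
s=get_state(); print(s["t"],s["eef_pos"],s["q"].round(2),s["wrist_force"],s["width"])
for c in("wrist","side","scene"):
    im=get_image(c)
    for n in("key_base","key_top","post_top"):
        for r in landmark_of(c,n)[:2]: print(c,n,round(r["p"],2),np.round(W(im,r["xyz"]),4))
```

```text
12.9833 [0.55128886 0.21072213 0.16280559] [ 0.23  0.19  1.68 -0.    1.28 -1.28] [ 0.06694237 -0.0516352   0.25553439] 0.0005219440517072506
wrist key_base 0.82 [ 0.5476  0.2092 -0.0059]
wrist key_base 0.78 [ 0.3981  0.1975 -0.0004]
wrist key_top 0.9 [0.4031 0.195  0.0661]
wrist key_top 0.74 [0.5488 0.2069 0.0651]
wrist post_top 0.64 [0.5808 0.2503 0.053 ]
wrist post_top 0.56 [0.4165 0.2452 0.054 ]
side key_base 0.94 [3.965e-01 1.979e-01 1.000e-04]
side key_base 0.8 [ 0.5509  0.2093 -0.0032]
side key_top 0.92 [0.4022 0.1967 0.0639]
side key_top 0.69 [0.5528 0.2094 0.0624]
side post_top 0.73 [0.4117 0.2391 0.0568]
side post_top 0.57 [0.5814 0.2486 0.0539]
scene key_base 0.72 [ 0.5464  0.211  -0.0011]
scene key_base 0.66 [0.3977 0.1958 0.001 ]
scene key_top 0.56 [0.5544 0.2076 0.0665]
scene key_top 0.49 [0.3976 0.1922 0.061 ]
scene post_top 0.86 [0.417  0.2417 0.0522]
```

>>> apply_moves:
  turn:
    - [0,0,0]
    - [0,0,0]
    - [0,0,0]
    - [0,0,0]
    - [0,0,0]
    - [0,0,0]
    - [0,0,0]
    - [0,0,0]
    - [0,0,0]
  dp:
    - [15,0,-1]
    - [20,0,-1]
    - [20,0,0]
    - [16,0,0]
    - [10,0,0]
    - [6,0,0]
    - [3,0,0]
    - [0,0,0]
    - [0,0,0]
  grip: [255,255,255,255,255,255,255,255,255]

```text
t: 14.33
eef_pos: [0.5528, 0.2105, 0.0754]
eef_rot: [-0.487, 0.513, 0.486, 0.514]
wrist_force: [0.5, -0.5, -0.7]
width: 0.0007
```

>>> apply_moves:
  turn:
    - [0,0,0]
    - [0,0,0]
    - [0,0,0]
    - [0,0,0]
    - [0,0,0]
    - [0,0,0]
    - [0,0,0]
  dp:
    - [2,0,0]
    - [2,0,0]
    - [2,0,0]
    - [2,0,0]
    - [1,0,0]
    - [0,0,0]
    - [0,0,0]
  grip: [255,255,255,255,255,255,255]

```text
t: 14.92
eef_pos: [0.5521, 0.2103, 0.0655]
eef_rot: [-0.486, 0.513, 0.486, 0.513]
wrist_force: [-0.6, 0.2, 0.6]
width: 0.0004
```

>>> apply_moves:
  turn:
    - [0,0,0]
    - [0,0,0]
    - [0,0,0]
    - [0,0,0]
    - [0,0,0]
    - [0,0,0]
  dp:
    - [1,0,0]
    - [1,0,0]
    - [0,0,0]
    - [0,0,0]
    - [0,0,0]
    - [0,0,0]
  grip: [255,255,255,255,255,255]

```text
t: 15.42
eef_pos: [0.5523, 0.2103, 0.0637]
eef_rot: [-0.486, 0.513, 0.486, 0.513]
wrist_force: [-0.5, 0.9, 3.1]
width: 0.0005
```

>>> apply_moves:
  turn:
    - [0,0,0]
    - [0,0,0]
    - [0,0,0]
    - [0,0,0]
    - [0,0,0]
    - [0,0,0]
    - [0,0,0]
    - [0,0,0]
  dp:
    - [2,0,0]
    - [2,0,0]
    - [1,0,0]
    - [1,0,0]
    - [0,0,0]
    - [0,0,0]
    - [0,0,0]
    - [0,0,0]
  grip: [255,255,255,255,255,255,255,255]

```text
t: 16.08
eef_pos: [0.5523, 0.2103, 0.0577]
eef_rot: [-0.486, 0.513, 0.486, 0.513]
wrist_force: [-1.0, 0.3, 4.4]
width: 0.0006
```

>>> apply_moves:
  turn:
    - [0,0,0]
    - [0,0,0]
    - [0,0,0]
    - [0,0,0]
    - [0,0,0]
    - [0,0,0]
    - [0,0,0]
  dp:
    - [1,0,0]
    - [1,0,0]
    - [0.7,0,0]
    - [0,0,0]
    - [0,0,0]
    - [0,0,0]
    - [0,0,0]
  grip: [255,255,255,255,255,255,255]

```text
t: 16.67
eef_pos: [0.5524, 0.2103, 0.0551]
eef_rot: [-0.486, 0.513, 0.486, 0.513]
wrist_force: [-0.9, 0.0, 5.7]
width: 0.0001
```

Run:
```python
from h import *
a=[];f=[];O=[]
for i,c in enumerate(("side","scene","wrist")):
    im=get_image(c); s=get_state(); a.append(s["eef_pos"]); f.append(s["wrist_force"])
    for n in("key_top","post_top"):
        for r in landmark_of(c,n)[:2]: print(c,n,round(r["p"],2),np.round(W(im,r["xyz"]),4))
    if i<2:
        T=np.array(im["world_from_camera"]); p=T[:3,:3].T@(np.array([.55,.21,.05])-T[:3,3]); u,v=int(im["fx"]*p[0]/p[2]+im["cx"]),int(im["fy"]*p[1]/p[2]+im["cy"])
        O.append(cv2.resize(im["image"][v-40:v+40,u-40:u+40],(380,380),interpolation=cv2.INTER_CUBIC))
print(np.array(a),np.array(f))
cv2.imwrite("pics/key.png",np.hstack(O))
```

```text
side key_top 0.86 [0.4037 0.1969 0.0655]
side key_top 0.6 [0.5514 0.2124 0.0495]
side post_top 0.84 [0.4129 0.239  0.0561]
side post_top 0.74 [0.5822 0.2495 0.0522]
scene key_top 0.64 [0.3981 0.1932 0.065 ]
scene key_top 0.52 [0.5538 0.2138 0.0516]
scene post_top 0.74 [0.4168 0.2396 0.0529]
scene post_top 0.6 [0.5834 0.2488 0.0529]
wrist key_top 0.83 [0.5497 0.2122 0.0547]
wrist post_top 0.88 [0.4176 0.2441 0.0553]
[[0.55236605 0.21034303 0.05515322]
 [0.55234502 0.21034924 0.05514712]
 [0.5523794  0.21034286 0.05518549]] [[-1.0575976   0.60671649  6.32679041]
 [-0.24579202 -0.60112869  4.54601347]
 [-0.25835985 -0.0534993   6.3903124 ]]
```

View pics/key.png

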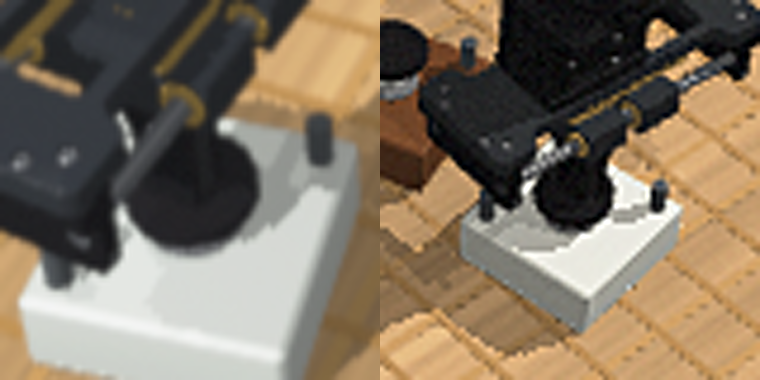

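The pad (left crop at (195,200), right crop at (575,200)) sits at post height. TCP z is 55.1 mm with a push of about 6 N, so I'm handing in.

```bash
python3 -c "
from h import *
close_job(); s=get_state(); print(s['t'],s['eef_pos'],s['wrist_force'])"
```

```text
the job is handed in; nothing more can be done
the job is handed in; nothing more can be done
```

I set the dimmer lever on the marker, then pressed the white light key to half travel and handed the job in at about 16.8 s, still holding it there.

- **Lever:** I gripped the knob, turned it to the marker and made one correction of about 3°. My last fit put the lever at about 207.6° and the marker at about 208.7°. That is about 1° short, roughly the accuracy of the fit, so I left it. The marker's measured angle stayed the same within that accuracy.
- **Key:** I pressed with shut fingers at its centre. The last readings were a fingertip height of 55.1 mm (posts 55 mm) and an average push of about 6 N (single readings 4.5 to 6.4 N), both matching half travel. It never went near the bottom.
- **Disagreement:** The networks' key-top heights from the scene and side cameras read low, at 50 to 52 mm. They also put that key's post 2 to 3 mm low. The wrist camera gave 54.7 mm, so I trusted the arm height and the force.
- **Bystanders:** The arm passed over or clear of them on every move and showed no unexpected contact forces. I did not check their positions again at the end.
- **After hand-in:** The robot state could no longer be read, so these are the last readings before it.

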